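# Switch on three bench instruments in order

### The arm

A 6-joint arm with a two-finger parallel gripper is mounted at the origin on the work surface. World frame = base frame: x ahead of the robot, y to its left, z up, the work surface at z = 0. Lengths are in m, angles in rad, forces in N, time in s.
With the tool pointing down it reaches from about 0.375 to 0.975 m from the base axis. Payload 3.8 kg.
Tool frame: the origin (TCP) lies midway between the tips of the shut fingers; the grasp point (between the pads) lies 19 mm behind it; x points along the fingers, z is the direction in which the jaws open and shut, and the axes are right-handed (so a half turn about x gives the same grasp; the last joint's range is limited). The gripper opens to 85 mm and grips with 20 to 120 N. Pads are 22 mm wide; open, the fingers measure 114 mm over their backs; the gripper's body (76 mm by 85 mm) begins 54 mm behind the grasp point. The pads swing forward as they close: fully open they stand 13 mm farther back than shut.
Start: joints at [1.303, 0.264, 1.604, -0, 1.274, -0.037], TCP at [0.154, 0.657, 0.231] pointing down, gripper open.
Joint ranges: [-2.63, 2.63], [-0.94, 2.18], [0.31, 2.57], [-1.31, 4.45], [0, 2.66], [-2.55, 2.55]. Speed limits (rad/s): [2.57, 2.57, 3.14, 3.14, 3.14, 3.14].

### API

Orientations are given as a rotation vector (axis times angle).
In Python, from workcell import * gives the robot as it stands. The module is installed in compiled form; this text tells all that it offers.
- The arm moves only by the tool carry_out, never from a script. Its arguments are lists of equal length, an entry for each row: "offset": the shift along the tool's x, y, z in cm, a list of three; "delta_rot": the turn, a rotation vector about the tool's x, y, z in degrees, a list of three. A call has exactly 5 rows; each row shifts and turns the commanded pose from where the row before left it, along the tool's axes as they then stand; what a row does not reach is not made up. A row lasts 1/12 s, in which the tool goes at most 41.7 mm and 7.16 degrees, less where a joint would pass 70% of its speed; a pose out of reach is approached as far as the arm can. A call is refused whole if a number of a shift passes 4.17 or a number of a turn 7.16, either way. A call with a gripper value outside its range is refused whole. "fingers" is the opening, from -1 (shut) to 1 (fully open), set as the call begins (left out, the last holds). The fingers move at their own pace and stop on an object; "newtons" is the grip in N (left out, the last holds). Time passes only in rows, so rows that do not move let the fingers close, or fill a call up. It gives the time, the measured TCP pose, the force and the opening at its end, in the units of the state.
- read_state(): the state, without advancing time (a new reading comes with each control period).
- read_camera(name): name is "side" or "top"; returns (picture, depth): 480x640x3 uint8, red, green, blue; 480x640 float32, m along the optical axis (not along the pixel's ray), 0 where there is no reading.
- get_calibration(name): a dict with "fx", "fy", "cx", "cy" (pixels), "distortion" ([k1, k2, p1, p2, k3] as OpenCV has them; the pictures are not rectified), "R" (3x3) and "t" (3): a world point X has camera coordinates R X + t. Camera axes: x right, y down, z forward; pixel columns grow to the right and rows downward; lengths in m; the calibration is good to about 2 mm. A picture is of the moment at which its call begins. get_calibration takes no time and is no camera call.
- finish_job(): hands the job in, once; it reports no verdict.
The state is a dict: "time": time; "q": joint angles; "joint_vel": joint speeds; "joint_torque": joint torques, N m; "tool_pos": TCP position; "tcp_rot": TCP orientation; "wrist_force": force on the tool from outside, world axes, zero at the start; "torque": the same for the moment, N m; "width": opening from 0.0 (shut) to 1.0 (fully open).
Only numpy, scipy, OpenCV 4.12 (cv2) and the standard library are available. Lean on these libraries where they do the work, as an engineer would, in place of code of your own. Each camera call takes 0.05 s, during which the arm holds its last target. There are 200 camera calls.

### The job

Switch on the test bench: with the fingertips, lightly press the round white power key on the power supply (two binding posts), then the one on the signal generator (round dial), then the one on the meter (flat screen), so that each stays down. Leave the load box (cooling fins) switched off, do not pick up or shove any instrument, and leave the other things on the bench where they are.

Things in the scene. Friction and masses are not known exactly. Their poses are not given: they have to be found in the camera images.
- supply: the power supply: small light grey case with a darker grey top panel; on its rear half two upright black binding posts with brass tips, 14 mm wide, rising 21 mm above the top, 40 mm apart, and a small black display strip in front of them. Case 100 (x) x 84 (y) x 45 mm high, 0.6 to 1.0 kg, standing loose on four rubber feet. Origin: centre of the underside; its x axis points to the rear, away from the key, z up.
- supply_key_top (a point): centre of the top face of the power key of the supply: a round white upright key, 20 mm across, standing 14 mm above the top panel when off, on the middle of the front half (26 mm in front of the case centre). The point moves down with the key; nothing over 2 mm high stands within 30 mm of it on the case.
- supply_key (a joint): how far the power key of the supply is pressed straight down, m: 0 off (start), switched on from 0.003, end stop at 0.008. It needs about 3.5 N to start moving, rising steadily to 5.5 N at the stop, and stays where it is left.
- generator: the signal generator: same case; on its rear half one big round black dial, 36 mm across, 12 mm high. Case 100 (x) x 84 (y) x 45 mm high, 0.6 to 1.0 kg, standing loose on four rubber feet. Origin: centre of the underside; its x axis points to the rear, away from the key, z up.
- generator_key_top (a point): centre of the top face of the power key of the generator: a round white upright key, 20 mm across, standing 14 mm above the top panel when off, on the middle of the front half (26 mm in front of the case centre). The point moves down with the key; nothing over 2 mm high stands within 30 mm of it on the case.
- generator_key (a joint): how far the power key of the generator is pressed straight down, m: 0 off (start), switched on from 0.003, end stop at 0.008. It needs about 3.5 N to start moving, rising steadily to 5.5 N at the stop, and stays where it is left.
- meter: the meter: same case; its rear half is a large flat rectangular screen in a black frame, 50 x 70 mm, only 2 mm high. Case 100 (x) x 84 (y) x 45 mm high, 0.6 to 1.0 kg, standing loose on four rubber feet. Origin: centre of the underside; its x axis points to the rear, away from the key, z up.
- meter_key_top (a point): centre of the top face of the power key of the meter: a round white upright key, 20 mm across, standing 14 mm above the top panel when off, on the middle of the front half (26 mm in front of the case centre). The point moves down with the key; nothing over 2 mm high stands within 30 mm of it on the case.
- meter_key (a joint): how far the power key of the meter is pressed straight down, m: 0 off (start), switched on from 0.003, end stop at 0.008. It needs about 3.5 N to start moving, rising steadily to 5.5 N at the stop, and stays where it is left.
- loadbox: the load box, which must stay off: same case; on its rear half a block of seven upright aluminium cooling fins, 36 x 70 mm, rising 18 mm above the top. Case 100 (x) x 84 (y) x 45 mm high, 0.6 to 1.0 kg, standing loose on four rubber feet. Origin: centre of the underside; its x axis points to the rear, away from the key, z up.
- loadbox_key_top (a point): centre of the top face of the power key of the loadbox: a round white upright key, 20 mm across, standing 14 mm above the top panel when off, on the middle of the front half (26 mm in front of the case centre). The point moves down with the key; nothing over 2 mm high stands within 30 mm of it on the case.
- loadbox_key (a joint): how far the power key of the loadbox is pressed straight down, m: 0 off (start), switched on from 0.003, end stop at 0.008. It needs about 3.5 N to start moving, rising steadily to 5.5 N at the stop, and stays where it is left.
- capacitor: bystander: dark metal can, 22 mm across, 38 mm high, loose, standing among the instruments; origin at the underside
- relay: bystander: black box 28 x 18 x 26 mm, loose, standing among the instruments; origin at the underside
- heatsink: bystander: aluminium finned heat sink 36 x 20 x 24 mm, loose, standing among the instruments; origin at the underside
- screwdriver: bystander: screwdriver 160 mm long, lying to the left of the instruments
- reel: bystander: black reel, 60 mm across, 30 mm high, with a 20 mm hole, lying flat to the right of the instruments; origin at the underside
- jar: bystander: closed jar, 48 mm across, 55 mm high, standing beyond the instruments; origin at the underside
- woodbox: bystander: closed wooden box 90 x 130 x 55 mm, beyond the instruments; origin at the underside
Things that resemble listed ones, but are neither listed nor needed, are in the scene too. What is shaped like the meter but purple or red is not meant.

How it is judged:
By the outcome, as a careful person would: the job done as asked, in the order asked, and still so for the second after the job is handed in, with the robot touching nothing.
It also fails if it takes over 54 s, if anything falls off the work surface, if the arm or the gripper's body presses on something with over 40 N, if the wrist force passes 120 N, or if a joint passes its speed limit or range.

## Working session

There is one attempt and no reset: what is moved stays moved. The work goes in short steps, Python scripts to look and compute and a tool call to move; the robot and the scene stay as the last step left them, time stands still between calls to the robot, and variables do not carry over. Pictures are saved under pics/ and viewed, about 8 in all and at most 12, crops included, and the job is handed in when it is done.

Besides the shell and the picture viewer there is one more tool, called after "Request:" as name(argument=value, ...), one argument or row to a line, values as JSON. carry_out: Moves the arm, as the interface text tells. Its arguments: {"type":"object","properties":{"offset":{"type":"array"},"delta_rot":{"type":"array"},"fingers":{"type":"number"},"newtons":{"type":"number"}},"required":["offset","delta_rot"]}

```bash
mkdir -p pics
python3 - <<'E'
from workcell import *
import cv2,numpy as np
s=read_state(); print(s)
for n in("top","side"):
    p,d=read_camera(n); cv2.imwrite(f"pics/{n}0.png",cv2.cvtColor(p,cv2.COLOR_RGB2BGR)); np.save(f"pics/{n}0.npy",d)
    c=get_calibration(n);print(n,{k:np.round(v,4).tolist() for k,v in c.items()}); print((d>0).mean())
E
```

```text
{'time': 0.0, 'q': array([ 1.30308614e+00,  2.64769583e-01,  1.60541548e+00, -2.61861240e-06,
        1.27372773e+00, -3.68678921e-02]), 'joint_vel': array([ 0.00062537, -0.00247708, -0.00245947,  0.0006772 ,  0.00079429,
        0.000767  ]), 'joint_torque': array([-8.15165322e-05, -5.15097892e+01, -3.67324662e+01,  2.14053603e-04,
        1.27285451e-02, -6.36932374e-07]), 'tool_pos': array([0.15421811, 0.65636363, 0.22992859]), 'tcp_rot': array([-1.03891484,  1.31151292,  1.03661737]), 'wrist_force': array([-0.10113371, -0.41854782,  0.23583088]), 'torque': array([0.00064009, 0.05213528, 0.03916954]), 'width': 0.9994137436975682}
top {'fx': 618.8308, 'fy': 618.8308, 'cx': 317.1801, 'cy': 242.5058, 'distortion': [0.0457, 0.0, 0.0, 0.0, 0.0], 'R': [[0.0255, -0.9996, -0.0082], [-0.9951, -0.0246, -0.0959], [0.0956, 0.0106, -0.9954]], 't': [0.0168, 0.5105, 1.4382]}
0.995966796875
side {'fx': 553.9461, 'fy': 553.9461, 'cx': 330.5212, 'cy': 234.4957, 'distortion': [0.016, 0.0, 0.0, 0.0, 0.0], 'R': [[0.8592, -0.5113, -0.0191], [-0.3798, -0.6123, -0.6934], [0.3428, 0.603, -0.7203]], 't': [-0.4103, 0.2592, 1.3326]}
0.9959537760416667
```

View pics/top0.png

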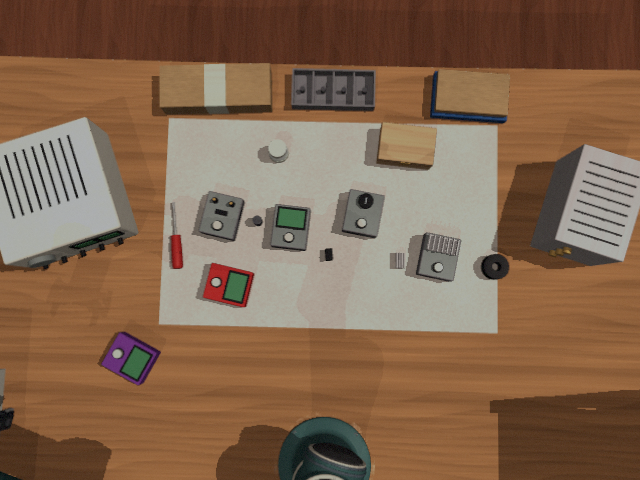

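View pics/side0.png

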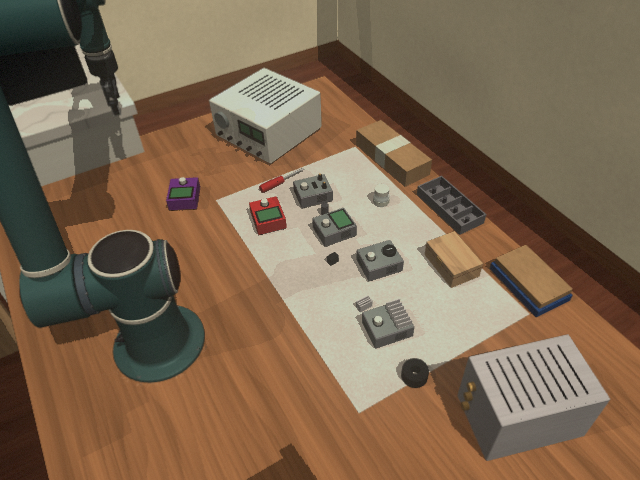

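Top view: the supply (two posts) has its key at about (217,225), the generator (dial) at (361,223), and the grey meter at (289,238). To leave alone: the load box (fins, 437,267) and the lookalikes, red (216,282) and purple (118,354). In the side view the keys are near (303,186), (371,257), (326,222) and (378,321). Next I'll measure the keys.

```bash
cat > h.py <<'E'
from workcell import *
import cv2,numpy as np
from scipy.spatial.transform import Rotation as Rn
def blob(p,uv,r=11):
    """centroid and area of the bright colourless blob nearest uv"""
    hsv=cv2.cvtColor(p,cv2.COLOR_RGB2HSV)
    x0,y0=uv[0]-r,uv[1]-r; w=hsv[y0:y0+2*r+1,x0:x0+2*r+1]
    m=((w[...,2]>150)&(w[...,1]<70)).astype(np.uint8)
    n,l,st,c=cv2.connectedComponentsWithStats(m)
    if n<2: return None
    i=1+np.argmin(np.hypot(*(c[1:]-r).T)-0.05*st[1:,4]); return c[i]+[x0,y0],st[i,4]
def ray(c,uv):
    K=np.array([[c["fx"],0,c["cx"]],[0,c["fy"],c["cy"]],[0,0,1]])
    n=cv2.undistortPoints(np.array([[uv]],float),K,np.array(c["distortion"]))[0,0]
    R=np.array(c["R"]);return -R.T@np.array(c["t"]),R.T@np.array([n[0],n[1],1])
def onplane(c,uv,z):
    o,d=ray(c,uv);return o+d*(z-o[2])/d[2]
def cross(a,b):
    (o1,d1),(o2,d2)=a,b
    s=np.linalg.lstsq(np.c_[d1,-d2],o2-o1,rcond=None)[0]
    P,Q=o1+s[0]*d1,o2+s[1]*d2;return (P+Q)/2,np.linalg.norm(P-Q)
E
python3 - <<'E'
from h import *
im={n:cv2.cvtColor(cv2.imread(f"pics/{n}0.png"),cv2.COLOR_BGR2RGB) for n in("top","side")}
D={n:np.load(f"pics/{n}0.npy") for n in im}; C={n:get_calibration(n) for n in im}
px=dict(supply=((217,225),(303,186)),generator=((361,223),(371,257)),meter=((289,238),(326,222)),loadbox=((437,267),(378,321)))
for k,(t,s) in px.items():
    b=[blob(im["top"],t),blob(im["side"],s)]; print(k,b)
    for n,q in zip(im,b):
        u,v=np.round(q[0]).astype(int); o,d=ray(C[n],q[0])
        print("  ",n,np.round(onplane(C[n],q[0],.059),4),"depth pt",np.round(o+d*D[n][v,u],4))
    P,g=cross(ray(C["top"],b[0][0]),ray(C["side"],b[1][0]));print("   cross",np.round(P,4),round(g,4))
a=cv2.resize(im["top"][180:310,180:480],None,fx=2.66,fy=2.66,interpolation=cv2.INTER_CUBIC)
b=cv2.resize(im["side"][165:355,240:430],None,fx=1.3,fy=1.3)
cv2.imwrite("pics/crop.png",cv2.cvtColor(np.vstack([a,np.pad(b,((0,0),(0,a.shape[1]-b.shape[1]),(0,0)))]),cv2.COLOR_RGB2BGR))
s=read_state();print(Rn.from_rotvec(s["tcp_rot"]).as_matrix().round(3))
E
```

```text
supply [(array([216.69565217, 224.60869565]), np.int32(46)), (array([303.7 , 183.65]), np.int32(20))]
   top [0.5425 0.2628 0.059 ] depth pt [0.5422 0.2624 0.0615]
   side [0.5439 0.2642 0.059 ] depth pt [0.5449 0.2663 0.057 ]
   cross [0.5426 0.2624 0.0609] 0.0007
generator [(array([361.70212766, 222.29787234]), np.int32(47)), (array([370.90625, 253.9375 ]), np.int32(32))]
   top [ 0.5561 -0.0725  0.059 ] depth pt [ 0.5564 -0.0726  0.0569]
   side [ 0.5579 -0.072   0.059 ] depth pt [ 0.5568 -0.0736  0.0612]
   cross [ 0.5566 -0.0727  0.0603] 0.0014
meter [(array([288.34782609, 236.69565217]), np.int32(46)), (array([325.5       , 220.69230769]), np.int32(26))]
   top [0.5185 0.0962 0.059 ] depth pt [0.5184 0.0962 0.0592]
   side [0.5199 0.0961 0.059 ] depth pt [0.5187 0.094  0.0614]
   cross [0.519  0.0959 0.0595] 0.0013
loadbox [(array([438.4, 266.6]), np.int32(50)), (array([377.82222222, 318.84444444]), np.int32(45))]
   top [ 0.458  -0.2498  0.059 ] depth pt [ 0.458  -0.2497  0.0598]
   side [ 0.4586 -0.2503  0.059 ] depth pt [ 0.4587 -0.2502  0.0589]
   cross [ 0.4584 -0.25    0.0588] 0.0007
[[-0.001 -0.973  0.229]
 [-0.002  0.229  0.973]
 [-1.     0.    -0.002]]
```

View pics/crop.png

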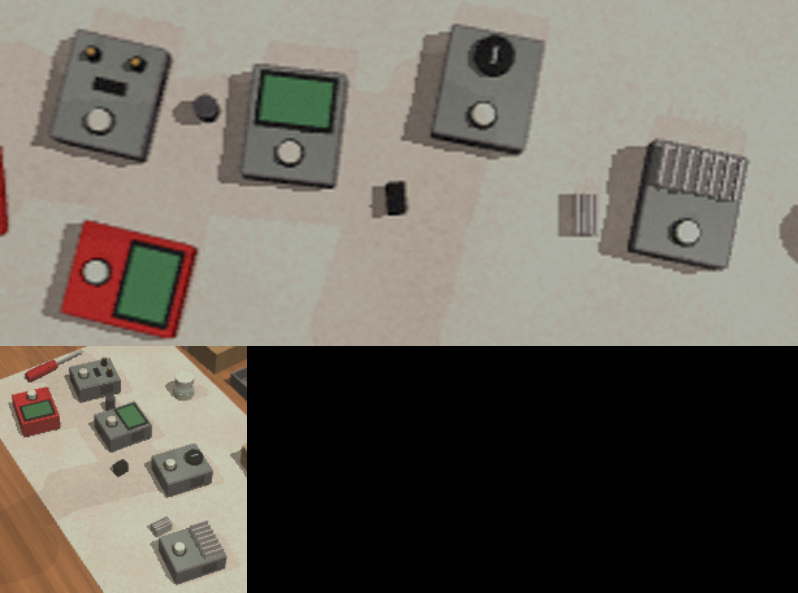

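Choices are confirmed, and the heights agree (about 59–61 mm, 59 expected). I'll shut the fingers and travel at z 0.23 toward a point above the supply key (0.543, 0.263). That is about -46.8 cm along tool y and -29.4 cm along tool z.

Request:
carry_out(
  offset=[
    [0,-3.1,-2.0],
    [0,-3.1,-2.0],
    [0,-3.1,-2.0],
    [0,-3.1,-2.0],
    [0,-3.1,-2.0],
  ],
  delta_rot=[
    [0,0,0],
    [0,0,0],
    [0,0,0],
    [0,0,0],
    [0,0,0],
  ],
  fingers=-1,
  newtons=30,
)

```text
time: 0.52
tool_pos: [0.283, 0.5227, 0.2306]
tcp_rot: [-1.039, 1.31, 1.038]
wrist_force: [0.6, 0.3, 0.8]
width: 0.299
```

Request:
carry_out(
  offset=[
    [0,-3.1,-2.0],
    [0,-3.1,-2.0],
    [0,-3.1,-2.0],
    [0,-3.1,-2.0],
    [0,-3.1,-2.0],
  ],
  delta_rot=[
    [0,0,0],
    [0,0,0],
    [0,0,0],
    [0,0,0],
    [0,0,0],
  ],
)

```text
time: 0.93
tool_pos: [0.4111, 0.3898, 0.2309]
tcp_rot: [-1.038, 1.31, 1.038]
wrist_force: [-0.3, 1.7, 0.2]
width: -0.001
```

Request:
carry_out(
  offset=[
    [0,-3.1,-2.0],
    [0,-3.1,-2.0],
    [0,-3.1,-2.0],
    [0,-3.1,-2.0],
    [0,-3.1,-2.0],
  ],
  delta_rot=[
    [0,0,0],
    [0,0,0],
    [0,0,0],
    [0,0,0],
    [0,0,0],
  ],
)

```text
time: 1.35
tool_pos: [0.5391, 0.257, 0.2308]
tcp_rot: [-1.037, 1.31, 1.038]
wrist_force: [1.1, 0.6, 0.0]
width: -0.001
```

Request:
carry_out(
  offset=[
    [2.5,0,0],
    [2.5,0,0],
    [2.5,0,0],
    [2.5,0,0],
    [1.0,0,0],
  ],
  delta_rot=[
    [0,0,0],
    [0,0,0],
    [0,0,0],
    [0,0,0],
    [0,0,0],
  ],
)

```text
time: 1.77
tool_pos: [0.5357, 0.2571, 0.1167]
tcp_rot: [-1.037, 1.317, 1.04]
wrist_force: [-1.0, -0.5, -1.1]
width: 0.003
```

Request:
carry_out(
  offset=[
    [1.0,-0.5,0.7],
    [1.0,0,0],
    [0.8,0,0],
    [0,0,0],
    [0,0,0],
  ],
  delta_rot=[
    [0,0,0],
    [0,0,0],
    [0,0,0],
    [0,0,0],
    [0,0,0],
  ],
)

```text
time: 2.18
tool_pos: [0.5445, 0.2642, 0.0931]
tcp_rot: [-1.038, 1.31, 1.038]
wrist_force: [0.6, 0.4, -0.3]
width: -0.001
```

Run:
```python
from h import *
s=read_state();print(s["tool_pos"],s["wrist_force"]);print(Rn.from_rotvec(s["tcp_rot"]).as_matrix().round(3))
p,_=read_camera("side");q,_=read_camera("top")
a=cv2.resize(p[120:240,240:380],None,fx=4,fy=4,interpolation=cv2.INTER_CUBIC)
cv2.imwrite("pics/c1.png",cv2.cvtColor(a,cv2.COLOR_RGB2BGR))
```

```text
[0.54450542 0.2642002  0.09312217] [ 0.59249954  0.42302833 -0.27170458]
[[-0.001 -0.974  0.229]
 [-0.     0.229  0.974]
 [-1.     0.001 -0.001]]
```

View pics/c1.png

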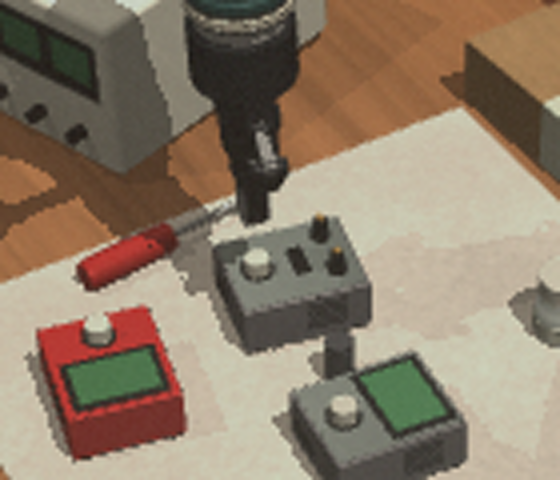

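The side crop (4x) shows the shut fingertip at (255,215), directly above the white supply key at (257,262). It is over neither the red lookalike nor the meter. I'll descend.

Request:
carry_out(
  offset=[
    [1.0,0,0],
    [1.0,0,0],
    [0.5,0,0],
    [0,0,0],
    [0,0,0],
  ],
  delta_rot=[
    [0,0,0],
    [0,0,0],
    [0,0,0],
    [0,0,0],
    [0,0,0],
  ],
)

```text
time: 2.7
tool_pos: [0.5441, 0.264, 0.0672]
tcp_rot: [-1.037, 1.312, 1.038]
wrist_force: [0.6, 0.5, -0.1]
width: -0.0
```

Request:
carry_out(
  offset=[
    [0.2,0,0],
    [0.2,0,0],
    [0.2,0,0],
    [0.1,0,0],
    [0,0,0],
  ],
  delta_rot=[
    [0,0,0],
    [0,0,0],
    [0,0,0],
    [0,0,0],
    [0,0,0],
  ],
)

```text
time: 3.12
tool_pos: [0.5448, 0.2643, 0.061]
tcp_rot: [-1.038, 1.31, 1.038]
wrist_force: [0.1, -0.7, 0.4]
width: 0.005
```

Request:
carry_out(
  offset=[
    [0.1,0,0],
    [0.1,0,0],
    [0.1,0,0],
    [0,0,0],
    [0,0,0],
  ],
  delta_rot=[
    [0,0,0],
    [0,0,0],
    [0,0,0],
    [0,0,0],
    [0,0,0],
  ],
)

```text
time: 3.53
tool_pos: [0.5451, 0.2644, 0.0584]
tcp_rot: [-1.037, 1.309, 1.037]
wrist_force: [-0.5, -0.1, 1.5]
width: -0.0
```

Request:
carry_out(
  offset=[
    [0.1,0,0],
    [0.1,0,0],
    [0,0,0],
    [0,0,0],
    [0,0,0],
  ],
  delta_rot=[
    [0,0,0],
    [0,0,0],
    [0,0,0],
    [0,0,0],
    [0,0,0],
  ],
)

```text
time: 3.95
tool_pos: [0.5451, 0.2644, 0.0565]
tcp_rot: [-1.038, 1.309, 1.037]
wrist_force: [-0.7, 0.2, 3.4]
width: -0.001
```

Request:
carry_out(
  offset=[
    [0.1,0,0],
    [0.1,0,0],
    [0,0,0],
    [0,0,0],
    [0,0,0],
  ],
  delta_rot=[
    [0,0,0],
    [0,0,0],
    [0,0,0],
    [0,0,0],
    [0,0,0],
  ],
)

```text
time: 4.37
tool_pos: [0.5451, 0.2644, 0.0543]
tcp_rot: [-1.038, 1.309, 1.037]
wrist_force: [0.1, -0.1, 2.2]
width: 0.0
```

Request:
carry_out(
  offset=[
    [0.1,0,0],
    [0.1,0,0],
    [0,0,0],
    [0,0,0],
    [0,0,0],
  ],
  delta_rot=[
    [0,0,0],
    [0,0,0],
    [0,0,0],
    [0,0,0],
    [0,0,0],
  ],
)

```text
time: 4.78
tool_pos: [0.5451, 0.2644, 0.0523]
tcp_rot: [-1.038, 1.309, 1.037]
wrist_force: [-0.0, -0.5, 3.9]
width: 0.001
```

Run:
```python
from h import *
for i in range(5):
    p,_=read_camera("side");s=read_state();print(s["tool_pos"].round(4),s["wrist_force"].round(1))
a=cv2.resize(p[140:220,260:360],None,fx=6,fy=6,interpolation=cv2.INTER_CUBIC)
cv2.imwrite("pics/c2.png",cv2.cvtColor(a,cv2.COLOR_RGB2BGR))
```

```text
[0.5451 0.2644 0.0523] [0.4 1.  4.2]
[0.5451 0.2644 0.0523] [ 0.4 -0.6  3.6]
[0.5451 0.2644 0.0522] [0.2 0.  3.3]
[0.545  0.2644 0.0522] [0.1 0.3 2.7]
[0.5451 0.2644 0.0523] [ 0.5 -0.5  3.1]
```

View pics/c2.png

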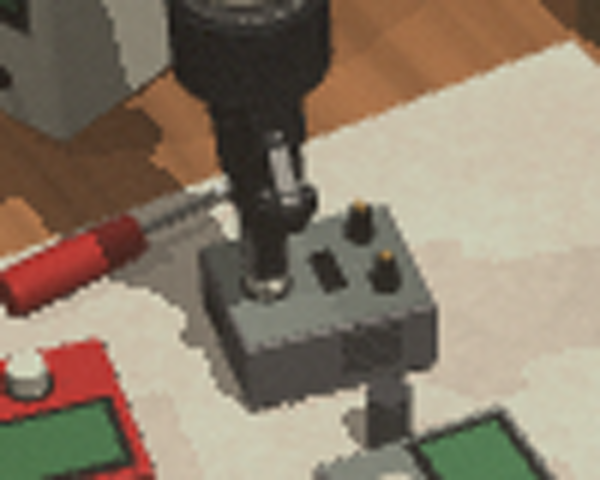

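The fingertip sits on the key at (265,285), with about 3.4 N and at least 4 mm of travel. I'll lift and check before going on.

Request:
carry_out(
  offset=[
    [-0.5,0,0],
    [-1.5,0,0],
    [-2.0,0,0],
    [-2.0,0,0],
    [-1.0,0,0],
  ],
  delta_rot=[
    [0,0,0],
    [0,0,0],
    [0,0,0],
    [0,0,0],
    [0,0,0],
  ],
)

```text
time: 5.45
tool_pos: [0.5455, 0.2646, 0.1243]
tcp_rot: [-1.038, 1.308, 1.037]
wrist_force: [0.2, -0.5, 0.8]
width: 0.0
```

Request:
carry_out(
  offset=[
    [0,-0.9,-3.25],
    [0,-0.9,-3.25],
    [0,-0.9,-3.25],
    [0,-0.9,-3.25],
    [0,-0.9,-3.25],
  ],
  delta_rot=[
    [0,0,0],
    [0,0,0],
    [0,0,0],
    [0,0,0],
    [0,0,0],
  ],
)

```text
time: 5.87
tool_pos: [0.5506, 0.0944, 0.1217]
tcp_rot: [-1.038, 1.31, 1.039]
wrist_force: [0.9, 0.3, 0.2]
width: 0.002
```

Request:
carry_out(
  offset=[
    [0,-0.9,-3.25],
    [0,-0.9,-3.25],
    [0,-0.9,-3.25],
    [0,-0.9,-3.25],
    [0,-0.9,-3.25],
  ],
  delta_rot=[
    [0,0,0],
    [0,0,0],
    [0,0,0],
    [0,0,0],
    [0,0,0],
  ],
)

```text
time: 6.28
tool_pos: [0.5573, -0.0741, 0.1217]
tcp_rot: [-1.037, 1.31, 1.038]
wrist_force: [0.6, -0.0, -0.2]
width: 0.0
```

Run:
```python
from h import *
C={n:get_calibration(n) for n in("top","side")}
for i in range(2):
    t,dt=read_camera("top");p,dp=read_camera("side")
    a=blob(t,(217,225));b=blob(p,(303,186));print(a,b)
    for n,q,D in(("top",a,dt),("side",b,dp)):
        u,v=np.round(q[0]).astype(int);o,d=ray(C[n],q[0]);print(n,(o+d*np.median(D[v-1:v+2,u-1:u+2])).round(4))
    print(cross(ray(C["top"],a[0]),ray(C["side"],b[0])))
print(read_state()["tool_pos"])
a=np.hstack([cv2.resize(p[150:230,270:370],None,fx=4,fy=4,interpolation=cv2.INTER_CUBIC),cv2.resize(t[180:260,170:270],None,fx=4,fy=4,interpolation=cv2.INTER_CUBIC)])
cv2.imwrite("pics/c3.png",cv2.cvtColor(a,cv2.COLOR_RGB2BGR))
```

```text
(array([217.25, 225.  ]), np.int32(48)) (array([303.83333333, 185.58333333]), np.int32(24))
top [0.5424 0.2627 0.0522]
side [0.5424 0.2612 0.0544]
(array([0.54257612, 0.26237561, 0.05338984]), np.float64(0.0006523515381571284))
(array([217.25, 225.  ]), np.int32(48)) (array([303.83333333, 185.58333333]), np.int32(24))
top [0.5423 0.2626 0.0529]
side [0.5423 0.2611 0.0545]
(array([0.54257612, 0.26237561, 0.05338984]), np.float64(0.0006523515381571284))
[ 0.55752809 -0.07327849  0.12170276]
```

View pics/c3.png

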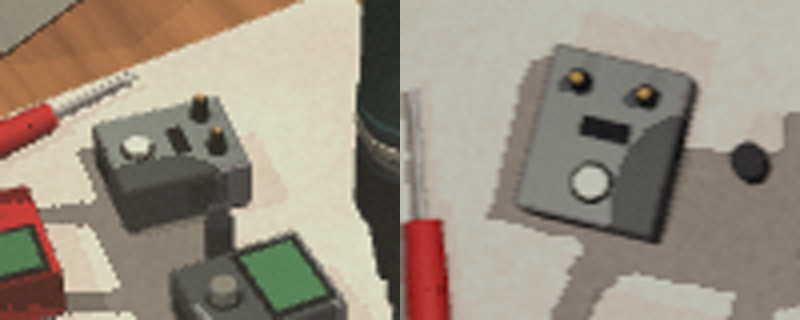

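The crop shows the supply key clearly lower: crossing z went from 60.9 to 53.4 mm, so about 7 mm pressed, and the case has not moved. Next is the generator; the tool is already above it (0.5575, -0.073).

Request:
carry_out(
  offset=[
    [1.8,0,0],
    [1.8,0,0],
    [1.8,0,0],
    [0,0,0],
    [0,0,0],
  ],
  delta_rot=[
    [0,0,0],
    [0,0,0],
    [0,0,0],
    [0,0,0],
    [0,0,0],
  ],
)

```text
time: 6.9
tool_pos: [0.5566, -0.071, 0.0669]
tcp_rot: [-1.036, 1.311, 1.042]
wrist_force: [1.1, -0.4, 0.6]
width: -0.002
```

Request:
carry_out(
  offset=[
    [0.2,0,0],
    [0.2,0,0],
    [0.2,0,0],
    [0.2,0,0],
    [0,0,0],
  ],
  delta_rot=[
    [0,0,0],
    [0,0,0],
    [0,0,0],
    [0,0,0],
    [0,0,0],
  ],
)

```text
time: 7.32
tool_pos: [0.5582, -0.0726, 0.0604]
tcp_rot: [-1.038, 1.309, 1.037]
wrist_force: [0.2, 0.4, 0.4]
width: -0.002
```

Request:
carry_out(
  offset=[
    [0.1,0,0],
    [0.1,0,0],
    [0.1,0,0],
    [0.1,0,0],
    [0,0,0],
  ],
  delta_rot=[
    [0,0,0],
    [0,0,0],
    [0,0,0],
    [0,0,0],
    [0,0,0],
  ],
)

```text
time: 7.73
tool_pos: [0.5584, -0.0727, 0.0565]
tcp_rot: [-1.038, 1.309, 1.037]
wrist_force: [-0.5, 0.4, 3.7]
width: -0.001
```

Request:
carry_out(
  offset=[
    [0.1,0,0],
    [0.1,0,0],
    [0.1,0,0],
    [0.1,0,0],
    [0,0,0],
  ],
  delta_rot=[
    [0,0,0],
    [0,0,0],
    [0,0,0],
    [0,0,0],
    [0,0,0],
  ],
)

```text
time: 8.15
tool_pos: [0.5584, -0.0727, 0.0523]
tcp_rot: [-1.038, 1.309, 1.037]
wrist_force: [0.2, -0.3, 3.7]
width: -0.004
```

Request:
carry_out(
  offset=[
    [0,0,0],
    [-0.5,0,0],
    [-2.0,0,0],
    [-2.5,0,0],
    [-2.0,0,0],
  ],
  delta_rot=[
    [0,0,0],
    [0,0,0],
    [0,0,0],
    [0,0,0],
    [0,0,0],
  ],
)

```text
time: 8.57
tool_pos: [0.5576, -0.0724, 0.1226]
tcp_rot: [-1.037, 1.311, 1.039]
wrist_force: [0.2, 0.3, 0.9]
width: 0.002
```

Request:
carry_out(
  offset=[
    [0,1.54,3.1],
    [0,1.54,3.1],
    [0,1.54,3.1],
    [0,1.54,3.1],
    [0,1.54,3.1],
  ],
  delta_rot=[
    [0,0,0],
    [0,0,0],
    [0,0,0],
    [0,0,0],
    [0,0,0],
  ],
)

```text
time: 8.98
tool_pos: [0.5176, 0.0972, 0.122]
tcp_rot: [-1.037, 1.31, 1.037]
wrist_force: [-0.1, -0.1, 0.4]
width: 0.002
```

Run:
```python
from h import *
C={n:get_calibration(n) for n in("top","side")}
t,dt=read_camera("top");p,dp=read_camera("side")
a=blob(t,(361,223));b=blob(p,(371,257));print(a,b)
for n,q,D in(("top",a,dt),("side",b,dp)):
    if q is None: continue
    u,v=np.round(q[0]).astype(int);o,d=ray(C[n],q[0]);print(n,(o+d*np.median(D[v-1:v+2,u-1:u+2])).round(4))
if a and b: print(cross(ray(C["top"],a[0]),ray(C["side"],b[0])))
print(read_state()["tool_pos"])
a=np.hstack([cv2.resize(p[180:300,290:430],None,fx=3,fy=3,interpolation=cv2.INTER_CUBIC),cv2.resize(t[160:280,270:390],None,fx=3,fy=3,interpolation=cv2.INTER_CUBIC)])
cv2.imwrite("pics/c4.png",cv2.cvtColor(a,cv2.COLOR_RGB2BGR))
```

```text
(array([361.42857143, 222.67346939]), np.int32(49)) (array([370.78787879, 255.72727273]), np.int32(33))
top [ 0.5561 -0.0723  0.0524]
side [ 0.5567 -0.0737  0.0543]
(array([ 0.55662511, -0.0725507 ,  0.05310263]), np.float64(0.001398337655947834))
[0.5167928  0.09980116 0.12181072]
```

View pics/c4.png

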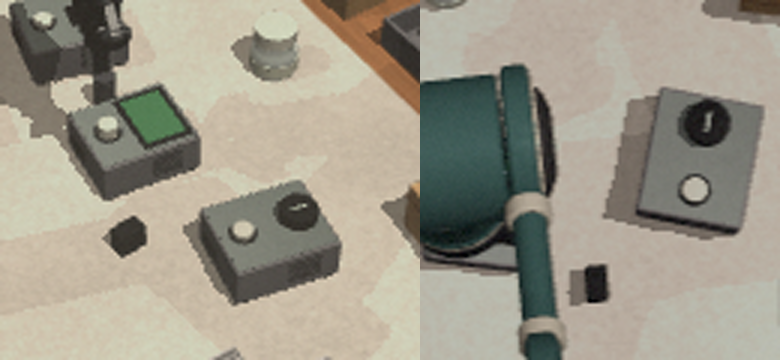

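The generator key at (243,230) is down: z went from 60.3 to 53.1 mm, and the case has not moved. The fingertip is above the meter key at (107,128). Pressing it now.

Request:
carry_out(
  offset=[
    [0,0,0],
    [1.8,0,0],
    [1.8,0,0],
    [1.8,0,0],
    [0,0,0],
  ],
  delta_rot=[
    [0,0,0],
    [0,0,0],
    [0,0,0],
    [0,0,0],
    [0,0,0],
  ],
)

```text
time: 9.5
tool_pos: [0.5157, 0.0941, 0.0645]
tcp_rot: [-1.035, 1.317, 1.04]
wrist_force: [-0.9, 0.6, 0.0]
width: 0.003
```

Request:
carry_out(
  offset=[
    [0,0,0],
    [0,0,0],
    [0.2,0,0],
    [0,0,0],
    [0,0,0],
  ],
  delta_rot=[
    [0,0,0],
    [0,0,0],
    [0,0,0],
    [0,0,0],
    [0,0,0],
  ],
)

```text
time: 9.92
tool_pos: [0.5194, 0.0958, 0.0672]
tcp_rot: [-1.038, 1.308, 1.036]
wrist_force: [0.3, 0.3, 0.7]
width: -0.0
```

Settled at (0.5194, 0.0958), right over the key.

Request:
carry_out(
  offset=[
    [0.2,0,0],
    [0.2,0,0],
    [0.2,0,0],
    [0.1,0,0],
    [0,0,0],
  ],
  delta_rot=[
    [0,0,0],
    [0,0,0],
    [0,0,0],
    [0,0,0],
    [0,0,0],
  ],
)

```text
time: 10.33
tool_pos: [0.5185, 0.0959, 0.059]
tcp_rot: [-1.037, 1.31, 1.038]
wrist_force: [-1.2, -0.2, -0.1]
width: 0.002
```

Request:
carry_out(
  offset=[
    [0.1,0,0],
    [0.1,0,0],
    [0.1,0,0],
    [0.1,0,0],
    [0,0,0],
  ],
  delta_rot=[
    [0,0,0],
    [0,0,0],
    [0,0,0],
    [0,0,0],
    [0,0,0],
  ],
)

```text
time: 10.75
tool_pos: [0.5187, 0.0959, 0.0553]
tcp_rot: [-1.037, 1.31, 1.038]
wrist_force: [-2.1, 0.5, 2.9]
width: -0.006
```

Request:
carry_out(
  offset=[
    [0.1,0,0],
    [0.1,0,0],
    [0.1,0,0],
    [0.1,0,0],
    [0,0,0],
  ],
  delta_rot=[
    [0,0,0],
    [0,0,0],
    [0,0,0],
    [0,0,0],
    [0,0,0],
  ],
)

```text
time: 11.17
tool_pos: [0.5186, 0.0959, 0.0511]
tcp_rot: [-1.037, 1.31, 1.038]
wrist_force: [-1.5, 0.6, 3.6]
width: 0.003
```

Request:
carry_out(
  offset=[
    [0,0,0],
    [-0.5,0,0],
    [-2.0,0,0],
    [-3.5,0,0],
    [-3.5,0,0],
  ],
  delta_rot=[
    [0,0,0],
    [0,0,0],
    [0,0,0],
    [0,0,0],
    [0,0,0],
  ],
)

```text
time: 11.58
tool_pos: [0.5172, 0.0955, 0.1456]
tcp_rot: [-1.037, 1.313, 1.039]
wrist_force: [1.5, -0.1, 0.2]
width: -0.002
```

Request:
carry_out(
  offset=[
    [-1,0,-3.8],
    [-1,0,-3.8],
    [-1,0,-3.8],
    [-1,0,-3.8],
    [-1,0,-3.8],
  ],
  delta_rot=[
    [0,0,0],
    [0,0,0],
    [0,0,0],
    [0,0,0],
    [0,0,0],
  ],
)

```text
time: 12.0
tool_pos: [0.4748, -0.0906, 0.197]
tcp_rot: [-1.039, 1.309, 1.037]
wrist_force: [0.6, -0.5, 0.3]
width: -0.0
```

Request:
carry_out(
  offset=[
    [0,0,-2.0],
    [0,0,0],
    [0,0,0],
    [0,0,0],
    [0,0,0],
  ],
  delta_rot=[
    [0,0,0],
    [0,0,0],
    [0,0,0],
    [0,0,0],
    [0,0,0],
  ],
)

```text
time: 12.42
tool_pos: [0.4707, -0.1076, 0.1959]
tcp_rot: [-1.038, 1.309, 1.039]
wrist_force: [0.1, 0.3, -0.1]
width: 0.006
```

Run:
```python
from h import *
C={n:get_calibration(n) for n in("top","side")}
t,dt=read_camera("top");p,dp=read_camera("side")
px=dict(supply=((217,225),(303,186)),meter=((289,238),(326,222)),generator=((361,223),(371,257)),loadbox=((437,267),(378,321)))
for k,(x,y) in px.items():
    a=blob(t,x);b=blob(p,y);print(k,a,b)
    if a and b: print(cross(ray(C["top"],a[0]),ray(C["side"],b[0])))
print(read_state()["tool_pos"],read_state()["wrist_force"])
a=np.hstack([cv2.resize(p[150:350,230:430],None,fx=2,fy=2),cv2.resize(t[120:320,160:360],None,fx=2,fy=2)])
cv2.imwrite("pics/c5.png",cv2.cvtColor(a,cv2.COLOR_RGB2BGR))
```

```text
supply (array([217.25, 225.  ]), np.int32(48)) (array([303.83333333, 185.58333333]), np.int32(24))
(array([0.54257612, 0.26237561, 0.05338984]), np.float64(0.0006523515381571284))
meter (array([288.75, 237.  ]), np.int32(48)) (array([325.5       , 222.85714286]), np.int32(28))
(array([0.51890124, 0.0955395 , 0.05147036]), np.float64(0.0007484235700418443))
generator (array([360.03571429, 222.21428571]), np.int32(28)) (array([370.77142857, 255.57142857]), np.int32(35))
(array([ 0.55830948, -0.06961926,  0.04985179]), np.float64(0.001978793950143373))
loadbox (array([440.1875, 268.1875]), np.int32(16)) (array([377.77083333, 318.8125    ]), np.int32(48))
(array([ 0.45501535, -0.25323774,  0.06513693]), np.float64(0.0019546732122603288))
[ 0.47071345 -0.10743996  0.19586851] [-1.33306165  0.1834796  -0.34467144]
```

View pics/c5.png

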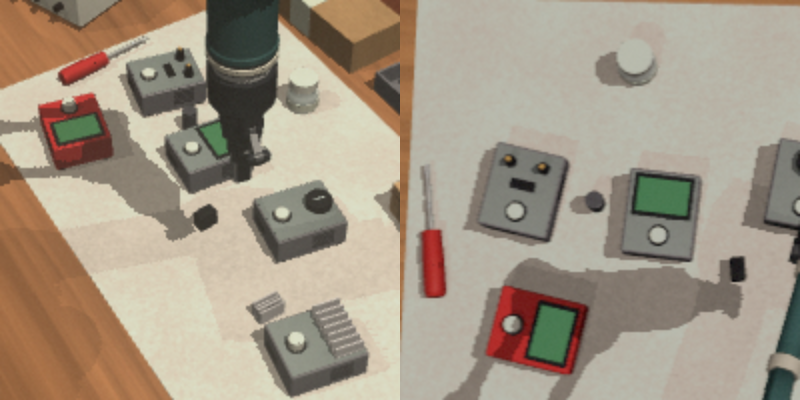

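The picture shows the supply (148,75), meter (192,148) and generator (283,214) keys all down. The load box key (297,342) is still up, and the small parts, the screwdriver and the red lookalike are where they were. Handing in.

```bash
python3 -c "
from workcell import *
print(finish_job())"
```

```text
the job is handed in; nothing more can be done
None
```

I pressed the power keys with the shut fingertips in the order asked: supply, generator, meter. I then lifted clear and handed the job in at about 12.5 s.

| Key | Height before (mm) | Height after (mm) | Result |
|---|---|---|---|
| Supply | 60.9 | 53.4 | down about 7 mm |
| Generator | 60.3 | 53.1 | down about 7 mm |
| Meter | 59.5 | 51.5 | down about 8 mm, at or near its stop |

- **Force:** the highest reading was about 4 N. While I pressed the meter, a side force of about 2 N showed.
- **Left alone:** the three instruments stayed where they were to within about 1 mm. The load box key sits at the same spot in the side view, so it is still off. The loose parts, the screwdriver and the red lookalike look unmoved in the last pictures.
- **Checks that disagreed:** in the last top view the arm partly hid the generator and load box keys, so their two-view heights there (49.9 and 65.1 mm) are unreliable. For those two I relied on the side view and, for the generator, its earlier unobstructed check. I did not recheck the reel, jar, wooden box or purple lookalike at the end; the arm did not go near any of them.

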